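# Dip a sampling rod and hold the luminometer's shutter open for a reading

### The job

Take the sampling dipper (the rod with the tall slim grip) out of the rack, dip its tip more than halfway down into the beaker on the grey board, and hang it in the luminometer's well, fully home on its shoulder. Only then pull the shutter slide out against its spring until its front edge is level with the black line across its guide rails, and keep it there: the program finishes while the gripper still holds the shutter at the mark. Leave the calibration rods, the jars and the beaker standing where they are.

Things in the scene. Friction and masses are not known exactly. Their poses are not given: they have to be found in the camera images.
- luminometer: bench luminometer, white case 220 (x) x 140 (y) x 116 mm high, fixed on a 10 mm grey board, place and yaw vary; origin under its middle, z up. Front (-x): low deck, top z = 62 mm, x -115 to +15; rear: tower, x +15 to +105, black top plate at z = 116 with the well. On the deck two aluminium rails (tops z = 71, 7 wide, 41 apart) guide the shutter slide, pulled out toward -x of this frame
- well_mouth (a point): centre of the well's mouth in the tower's top plate, at (60, 0, 116) mm of the luminometer; the well is a round vertical hole of 20 mm diameter and 88 mm depth, axes as the luminometer's
- shutter_knob (a point): middle of the upright black knob on the shutter slide: a ribbed cylinder, 20 mm diameter, from z = 68.5 to 102.5 mm of the luminometer (this point lies at 88.5 mm), on the slide 14 mm behind its front edge; with the shutter closed it is at (-41, 0, 88.5) mm of the luminometer; moves with the slide
- shutter_edge (a point): middle of the front edge of the steel shutter slide (32 mm wide, 5 mm thick, top at z = 68.5 mm of the luminometer); with the shutter closed it is at x = -55 mm of the luminometer
- shutter_mark (a point): the mark: middle of the black line across the tops of both guide rails, at x = -85 mm of the luminometer, 30 mm in front of the closed slide's edge
- shutter (a joint): how far the shutter slide is pulled out (m): 0 closed, 0.030 front edge at the mark (light path fully open), 0.045 end stop (past the mark the light path is covered again). A spring draws it shut: about 3 N when closed, 7.5 N at the mark, 10 N at the stop
- rack: white rod rack, 168 (y) x 62 (x) x 95 mm high, fixed, place and yaw vary; origin under its middle, at z = 0. Its 12 mm thick top plate has three 20 mm holes along y at -50, 0 and +50 mm; a rod hangs in each by its shoulder, which rests on the top at z = 95 mm. Which rod hangs where varies
- dipper: sampling dipper, rigid plastic rod 126 mm long, 35 g, hanging upright; origin at its lowest point, z up the rod. Ringed tip 10 mm dia. to z = 12 mm; stem 6 mm to 50; cone to 58; plug 16 mm dia. to 80; shoulder flange 26 mm dia. 80 to 84; ribbed grip 18 mm dia. 84 to 126. The only rod with a tall slim grip (46 mm above the rack's top incl. flange)
- dipper_tip (a point): lowest point of the dipper's tip
- dipper_shoulder (a point): centre of the underside of the dipper's shoulder flange, 80 mm above the tip; home when it lies on the well's mouth
- cal_rod_1: calibration rod with a squat round head, 28 mm diameter and 16 mm high above the rack's top; origin on its axis 80 mm below the head's underside; stays in the rack
- cal_rod_2: second calibration rod, same shape; stays in the rack
- beaker: open translucent plastic beaker with a small spout, 56 mm outside diameter at the rim (50 mm inside), 45 mm at the foot, 68 mm high, floor 2 mm thick, light and loose; origin under its middle, z up; stands on the 10 mm grey board
- jar_tall: clear sample jar with a lid, 48 mm diameter, 80 mm high, stays where it stands; origin under its middle
- jar_low: small sample jar with a lid, 39 mm diameter, 46 mm high; origin under its middle
Things that resemble listed ones, but are neither listed nor needed, are in the scene too. What is shaped like the dipper but green is not meant.

How it is judged:
On the way, in this order (a step that is already met when the one before it is completed fails the run):
1. the dipper's tip is more than halfway down inside the upright beaker (z of dipper_tip in the frame of beaker below 0.034 m and horizontal distance between dipper_tip and beaker below 0.024 m and angle between beaker's own z axis and vertical below 0.2 rad), for 0.1 s.
2. the dipper hangs in the well, shoulder on the well's mouth (z of dipper_shoulder in the frame of well_mouth below 0.003 m and horizontal distance between dipper_shoulder and well_mouth below 0.004 m and angle between dipper's own z axis and vertical below 0.08 rad), for 0.2 s.
At the end, for the whole second after the job is handed in: Through the last second the gripper holds the shutter (over 3 N) with its edge within 4 mm of the mark (joint 0.026 to 0.034); the dipper hangs free in the well, shoulder within 3 mm of the mouth's height and 4 mm of its centre, upright within 0.08 rad; the beaker stands upright (all of step 2 and value of joint shutter between 0.026 and 0.034 m and contact force between the fingers and luminometer above 3 N and contact force between the fingers and dipper below 0.1 N and angle between beaker's own z axis and vertical below 0.2 rad); the arm keeps its last pose, push and grip.
It fails at once if the shutter is drawn out while the dipper is not home in the well (room light on the detector) (value of joint shutter above 0.008 m and (z of dipper_shoulder in the frame of well_mouth above 0.006 m or horizontal distance between dipper_shoulder and well_mouth above 0.006 m)).
It fails at once if a calibration rod is lifted or knocked (distance of any of cal_rod_1, cal_rod_2 from where it was at the start of the episode above 0.02 m).
It fails at once if the beaker is knocked over or pushed away (angle between beaker's own z axis and vertical above 0.5 rad or distance of beaker from where it was at the start of the episode above 0.04 m).
It fails at once if a jar is pushed away (distance of any of jar_tall, jar_low from where it was at the start of the episode above 0.03 m).
It also fails if it takes over 54 s, if anything falls off the work surface, if the arm or the gripper's body presses on something with over 40 N, if the wrist force passes 120 N, or if a joint passes its speed limit or range.

### The arm

A 6-joint arm with a two-finger parallel gripper is mounted at the origin on a cart in front of the work surface, level with it; the furniture and walls round the work are solid. World frame = base frame: x ahead of the robot, y to its left, z up, the work surface at z = 0. Lengths are in m, angles in rad, forces in N, time in s.
With the tool pointing down it reaches from about 0.3 to 0.775 m from the base axis. Payload 14.6 kg.
Tool frame: the origin (TCP) lies where the fingers leave the gripper's body, on its centre line; the fingertips stand 73 mm ahead of it and the grasp point (between the pads) lies 54 mm ahead of it; z points along the fingers, y is the line along which they close (so a half turn about z gives the same grasp; the last joint's range is limited). The gripper opens to 85 mm and grips with 20 to 120 N. Pads are 22 mm wide; open, the fingers measure 114 mm over their backs; the gripper's body (76 mm by 85 mm) begins 54 mm behind the grasp point. The pads swing forward as they close: fully open they stand 13 mm farther back than shut.
Start: joints at [1.163, 0.3, 1.521, -0, 1.321, -0.067], TCP at [0.184, 0.518, 0.304] pointing down, gripper open.
Joint ranges: [-3.03, 3.03], [-0.79, 2.21], [0.23, 2.52], [-1.04, 4.18], [0, 3.07], [-2.55, 2.55]. Speed limits (rad/s): [2.22, 2.22, 2.57, 3.14, 3.14, 3.14].

### API

Orientations are given as a rotation vector (axis times angle).
In Python, from workcell import robot, cams, workorder gives the robot as it stands. The module is installed in compiled form; this text tells all that it offers.
- The arm moves only by the shell command python3 -m handwheel 'ROWS' [FORCE]. ROWS is a JSON list of rows, 1 to 8 of them, each of 7 numbers: a rotation vector rx, ry, rz in rad, then dx, dy, dz in m, then the opening from 0.0 (shut) to 1.0 (fully open); each row shifts and turns the commanded pose from where the row before left it, along the tool's axes as they then stand; what a row does not reach is not made up. A row lasts 1/12 s, in which the tool goes at most 0.0417 m and 0.125 rad, less where a joint would pass 70% of its speed; a pose out of reach is approached as far as the arm can. The fingers move at their own pace and stop on an object; FORCE is the grip in N (left out, the last holds). Time passes only in rows, so rows that do not move let the fingers close. It prints the time, the measured TCP pose, the force, the opening and the grip force at its end.
- robot.observe(): the state, without advancing time (a new reading comes with each control period).
- cams.grab_frame(name): name is "scene" or "side" or "wrist"; returns the picture (384x512x3 uint8, blue, green, red); there is no depth.
- cams.calibration(name): a dict with "mtx" (3x3 intrinsics, pixels), "view" (4x4, takes a point from world to camera coordinates). Camera axes: x right, y up, looking along -z (the intrinsics and any distortion apply to the point x, -y, -z); pixel columns grow to the right and rows downward; lengths in m; the calibration is good to about 2 mm. A picture is of the moment at which its call begins: read the wrist's pose just before it. calibration takes no time and is no camera call; for the wrist camera it gives the pose at the moment of the call.
- workorder.hand_in(): hands the job in; it is judged then, once.
The state is a dict: "time": time; "joint_pos": joint angles; "joint_vel": joint speeds; "joint_efforts": joint torques, N m; "ee_pos": TCP position; "eef_rot": TCP orientation; "contact_force": force on the tool from outside, world axes, zero at the start; "wrist_torque": the same for the moment, N m; "width": opening from 0.0 (shut) to 1.0 (fully open); "finger_force": force on a finger pad.
Only numpy, scipy, OpenCV 4.12 (cv2) and the standard library are available. Lean on these libraries where they do the work, as an engineer would, in place of code of your own. Each camera call takes 0.05 s, during which the arm holds its last target. There are 200 camera calls.

## Working session

There is one attempt and no reset: what is moved stays moved. The work goes in short steps, Python scripts to look and compute and a shell command to move; the robot and the scene stay as the last step left them, time stands still between calls to the robot, and variables do not carry over. Pictures are saved under pics/ and viewed, at most 10 in all, crops included, and the job is handed in when it is done.

```bash
mkdir -p pics; ls; python3 - <<'E'
from workcell import robot,cams
import cv2,numpy as np
s=robot.observe();print(s)
for n in ["scene","side"]:
    c=cams.calibration(n);print(n,{k:(np.round(v,4).tolist() if hasattr(v,'shape') else v) for k,v in c.items()})
    im=cams.grab_frame(n);cv2.imwrite(f"pics/{n}0.png",im)
c=cams.calibration("wrist");print(c);cv2.imwrite("pics/wrist0.png",cams.grab_frame("wrist"))
a=[cv2.imread(f"pics/{n}0.png") for n in["scene","side"]]
E
```

```text
pics
{'time': 0.0, 'joint_pos': array([ 1.16340430e+00,  3.00502995e-01,  1.52158048e+00,  2.84518721e-06,
        1.32071874e+00, -6.65871437e-02]), 'joint_vel': array([ 0.0008468 , -0.00107961, -0.00076789, -0.00117567,  0.00240782,
        0.0005416 ]), 'joint_efforts': array([-4.93018852e-04, -5.43503952e+01, -3.61791801e+01, -1.12416212e-04,
        4.08188513e-03, -3.04265984e-05]), 'ee_pos': array([0.1837714 , 0.51823109, 0.30330403]), 'eef_rot': array([-5.32700448e-01, -3.09580849e+00,  1.84568770e-03]), 'contact_force': array([ 0.32797758, -0.89730345,  0.26647354]), 'wrist_torque': array([ 0.02291199, -0.01889336,  0.02496745]), 'finger_force': 0.0, 'width': 1.0020420541861288}
scene {'mtx': [[351.6536, 0.0, 250.9169], [0.0, 351.6536, 192.4455], [0.0, 0.0, 1.0]], 'view': [[0.5729, -0.8196, 0.0083, -0.4609], [0.3085, 0.2251, 0.9242, -0.2475], [-0.7593, -0.527, 0.3817, -0.5813], [0.0, 0.0, 0.0, 1.0]]}
side {'mtx': [[399.4824, 0.0, 259.5679], [0.0, 399.4824, 193.0297], [0.0, 0.0, 1.0]], 'view': [[0.9114, -0.4108, 0.0222, -0.5634], [0.126, 0.3301, 0.9355, -0.1103], [-0.3917, -0.8498, 0.3527, -0.9978], [0.0, 0.0, 0.0, 1.0]]}
{'mtx': array([[288.809315  ,   0.        , 257.38936636],
       [  0.        , 288.809315  , 194.21474017],
       [  0.        ,   0.        ,   1.        ]]), 'view': array([[ 3.32958635e-01,  9.42941358e-01, -3.77022168e-04,
        -5.50908527e-01],
       [-9.03566116e-01,  3.18940598e-01, -2.86085946e-01,
         3.80761170e-02],
       [-2.69642023e-01,  9.55954505e-02,  9.58203887e-01,
        -3.79091149e-01],
       [ 0.00000000e+00,  0.00000000e+00,  0.00000000e+00,
         1.00000000e+00]])}
```

View pics/scene0.png

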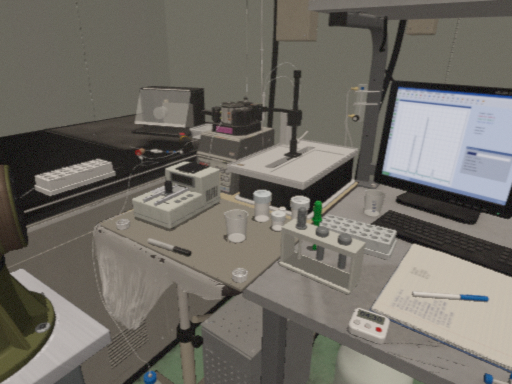

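View pics/side0.png

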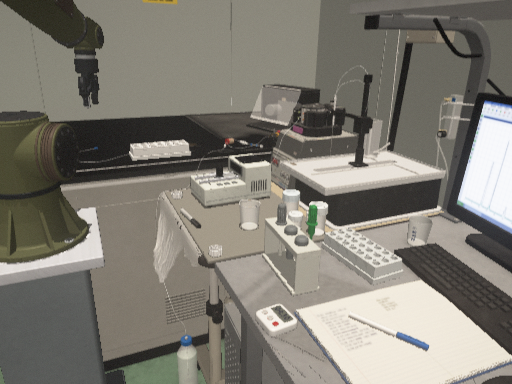

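View pics/wrist0.png

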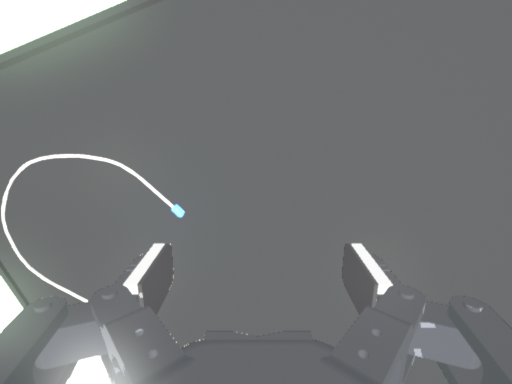

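The scene and side views both show the luminometer (scene ~(180,195), black knob (168,188)), the beaker ((235,225) / (249,215)) and the rack. The dipper is the tall grey grip in the rack's left hole ((301,218) / (281,214)), with the green decoy behind it. The wrist camera sees only empty bench.

```bash
cat > h.py <<'E'
import numpy as np,cv2
from scipy.spatial.transform import Rotation as R
from workcell import robot,cams
def ray(c,p):
    K=np.array(c["mtx"]);V=np.array(c["view"]);d=c.get("dist")
    n=np.linalg.inv(K)@[p[0],p[1],1];d=V[:3,:3].T@[n[0],-n[1],-1]
    return -V[:3,:3].T@V[:3,3],d/np.linalg.norm(d)
def tri(obs):
    A=0;b=0
    for c,p in obs:
        o,d=ray(c,p);M=np.eye(3)-np.outer(d,d);A=A+M;b=b+M@o
    x=np.linalg.solve(A,b)
    return x,[np.linalg.norm((np.eye(3)-np.outer(d,d))@(x-o)) for o,d in (ray(*q) for q in obs)]
def atz(c,p,z):
    o,d=ray(c,p);return o+d*(z-o[2])/d[2]
def proj(c,X):
    q=np.array(c["view"])@[*X,1];n=np.array([q[0],-q[1],-q[2]]);n=np.array(c["mtx"])@n;return n[:2]/n[2]
def tool():
    s=robot.observe();return s["ee_pos"],R.from_rotvec(s["eef_rot"]),s
def delta(pos,yaw=None):
    "tool-frame shift to TCP pos, and rotvec to the down pose whose y axis points along world yaw (mod pi)"
    p,r,s=tool();d=r.inv().apply(np.array(pos)-p)
    rv=None
    if yaw is not None:
        y=np.array([np.cos(yaw),np.sin(yaw),0])
        if y@r.apply([0,1,0])<0:y=-y
        z=np.array([0,0,-1.]);x=np.cross(y,z);rv=(r.inv()*R.from_matrix(np.c_[x,y,z])).as_rotvec()
    return np.round(d,4),None if rv is None else np.round(rv,3)
E
python3 - <<'E'
from h import *
a,b=cams.calibration("scene"),cams.calibration("side")
for n,p,q in [("dip top",(301,208),(281,206)),("beaker foot",(236,240),(249,228)),("beaker rim",(235,212),(249,201)),("knob top",(168,184),(220,165)),("rackmid",(322,237),(291,236)),("rod2",(322,233),(293,228)),("rod3",(344,240),(302,238)),("green",(318,204),(313,205)),("jarA",(262,193),(291,192)),("towercorner",(219,168),(270,160))]:
    x,e=tri([(a,p),(b,q)]);print(n,x.round(3),np.round(e,4))
p,r,s=tool();print(r.as_matrix().round(3), cams.calibration("wrist")["view"][:3,:3].round(2), ray(cams.calibration("wrist"),(256,192)))
E
```

```text
dip top [ 0.519 -0.329  0.136] [0.0024 0.0024]
beaker foot [ 0.517 -0.154  0.003] [0.0003 0.0003]
beaker rim [ 0.517 -0.152  0.08 ] [0.0002 0.0002]
knob top [0.517 0.08  0.107] [0.0053 0.0053]
rackmid [ 0.517 -0.383  0.087] [0.0005 0.0005]
rod2 [ 0.521 -0.38   0.099] [0.0041 0.0041]
rod3 [ 0.514 -0.43   0.101] [0.0032 0.0032]
green [ 0.597 -0.333  0.123] [0.0025 0.0025]
jarA [ 0.644 -0.148  0.087] [0.0004 0.0004]
towercorner [0.654 0.01  0.129] [0.0042 0.0042]
[[-0.942  0.334 -0.   ]
 [ 0.334  0.942 -0.001]
 [ 0.    -0.001 -1.   ]] [[ 0.33  0.94 -0.  ]
 [-0.9   0.32 -0.29]
 [-0.27  0.1   0.96]] (array([0.1156197 , 0.54358036, 0.3740121 ]), array([ 0.26116465, -0.09753296, -0.96035428]))
```

```bash
R='[0,0,0,-0.0329,-0.0237,0,1]'
python3 -m handwheel '[[0,0,0,-0.033,-0.024,0,1],[0,0,0,-0.033,-0.024,0,1],[0,0,0,-0.033,-0.024,0,1],[0,0,0,-0.033,-0.024,0,1],[0,0,0,-0.033,-0.024,0,1],[0,0,0,-0.033,-0.024,0,1],[0,0,0,-0.033,-0.024,0,1],[0,0,0,-0.033,-0.024,0,1]]'
python3 -m handwheel '[[0,0,0,-0.033,-0.024,0,1],[0,0,0,-0.033,-0.024,0,1],[0,0,0,-0.033,-0.024,0,1],[0,0,0,-0.033,-0.024,0,1],[0,0,0,-0.033,-0.024,0,1],[0,0,0,0,0,0,1],[0,0,0,0,0,0,1]]'
cat >> h.py <<'E'
def snap(n):
    import pickle
    c=cams.calibration("wrist");im=cams.grab_frame("wrist");cv2.imwrite(f"pics/{n}.png",im);pickle.dump(c,open(f"pics/{n}.pkl","wb"));return c
def cal(n):
    import pickle;return pickle.load(open(f"pics/{n}.pkl","rb"))
E
python3 -c "
from h import *
snap('w1')"
python3 -m handwheel '[[0,0,0,0,-0.04,0,1],[0,0,0,0,-0.04,0,1],[0,0,0,0,0,0,1],[0,0,0,0,0,0,1]]'
python3 -c "
from h import *
snap('w2')
a=np.hstack([cv2.imread('pics/w1.png')[:256],cv2.imread('pics/w2.png')[:256]])
a=np.vstack([cv2.imread('pics/w1.png')[:256],cv2.imread('pics/w2.png')[:256]]);cv2.imwrite('pics/w12.png',a)"
```

```text
time: 0.82
ee_pos: [0.369, 0.2473, 0.3039]
eef_rot: [0.532, 3.096, 0.0]
contact_force: [0.1, 1.2, 0.3]
width: 1.001
finger_force: 0.0
time: 1.4
ee_pos: [0.4844, 0.0794, 0.3034]
eef_rot: [-0.538, -3.094, 0.0]
contact_force: [-0.1, 1.1, -0.4]
width: 0.994
finger_force: 0.0
time: 1.78
ee_pos: [0.4565, 0.0054, 0.3042]
eef_rot: [0.534, 3.095, 0.0]
contact_force: [0.7, -0.1, 0.9]
width: 1.002
finger_force: 0.0
```

View pics/w12.png

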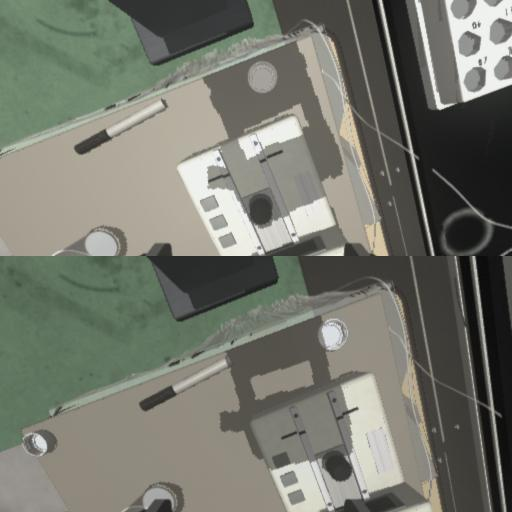

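The wrist views show the luminometer deck with the knob top at (261,208) and (339,209). The guide line runs (217,178)-(270,155), and the front corners are at (178,167) and (296,115). The tower lies below, behind the fingers, so I need to move farther out.

```bash
python3 - <<'E'
from h import *
a,b=cal('w1'),cal('w2')
x,e=tri([(a,(261,208)),(b,(339,209))]);print("knob",x,e)
for p in [(178,167),(296,115)]:print(atz(a,p,.072))
for p in [(252,435-256),(376,374-256)]:print(atz(b,p,.072))
print("marks");
for p in [(217,178),(270,155)]:print(atz(a,p,.081))
E
```

```text
knob [0.50822695 0.07599905 0.09948518] [np.float64(3.230446490767134e-05), np.float64(3.2304464907572876e-05)]
[0.44436245 0.00549929 0.072     ]
[0.43563353 0.13940149 0.072     ]
[0.45569046 0.00100158 0.072     ]
[0.43791606 0.14110412 0.072     ]
marks
[0.46781199 0.04192921 0.081     ]
[0.46364194 0.10167811 0.081     ]
```

```bash

python3 -m handwheel '[[0,0,0.123,0,0,0,1],[0,0,0.123,0,0,0,1],[0,0,0.123,0,0,0,1],[0,0,0.123,0,0,0,1],[0,0,0.123,0,0,0,1]]'
python3 -m handwheel '[[0,0,0.123,0,0,0,1],[0,0,0.123,0,0,0,1],[0,0,0.123,0,0,0,1],[0,0,0.123,0,0,0,1],[0,0,0.123,0,0,0,1]]'
python3 -m handwheel '[[0,0,0,0.014,0.038,0,1],[0,0,0,0.014,0.038,0,1],[0,0,0,0.014,0.038,0,1],[0,0,0,0.01,0.03,0,1],[0,0,0,0,0,0,1],[0,0,0,0,0,0,1]]'
python3 -c "
from h import *
snap('w3')"
python3 -m handwheel '[[0,0,0,-0.03,-0.03,0,1],[0,0,0,-0.03,-0.03,0,1],[0,0,0,0,0,0,1],[0,0,0,0,0,0,1]]'
python3 -c "
from h import *
snap('w4')
a=np.vstack([cv2.imread('pics/w3.png')[:280],cv2.imread('pics/w4.png')[:280]]);cv2.imwrite('pics/w34.png',a)"
```

```text
time: 2.25
ee_pos: [0.4573, 0.0073, 0.3039]
eef_rot: [-1.45, -2.787, -0.0]
contact_force: [0.9, -0.7, 0.0]
width: 0.997
finger_force: 0.0
time: 2.67
ee_pos: [0.4573, 0.0073, 0.3038]
eef_rot: [-2.225, -2.217, -0.0]
contact_force: [-0.7, 1.5, 0.1]
width: 0.998
finger_force: 0.0
time: 3.17
ee_pos: [0.6016, 0.06, 0.3024]
eef_rot: [-2.217, -2.224, 0.002]
contact_force: [0.4, -0.3, -0.6]
width: 0.999
finger_force: 0.0
time: 3.55
ee_pos: [0.5406, -0.002, 0.305]
eef_rot: [2.222, 2.219, 0.001]
contact_force: [-0.0, -0.1, 0.4]
width: 1.0
finger_force: 0.0
```

View pics/w34.png

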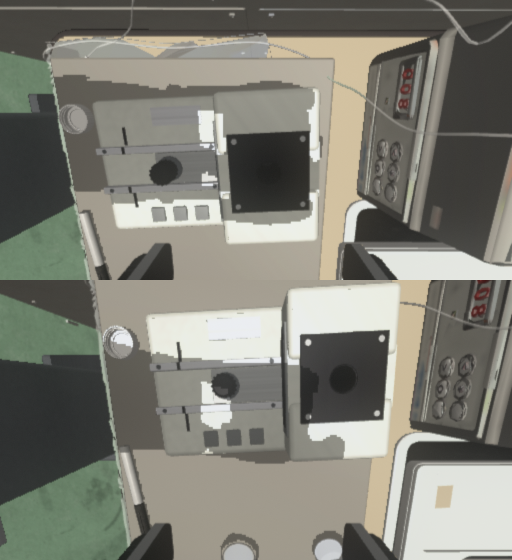

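Both views show the black tower plate with four bright screws, in w3 around (270,172) and in w4 around (344,98). The well is the darker disc at the plate centre, and the knob is at (166,170) and (224,105). I'll refine numerically.

```bash
python3 - <<'E'
from h import *
out=[]
P={}
for n,(x0,y0,x1,y1) in {'w3':(226,130,312,215),'w4':(299,50,390,145)}.items():
    g=cv2.cvtColor(cv2.imread(f'pics/{n}.png'),cv2.COLOR_BGR2GRAY)[y0:y1,x0:x1]
    # plate quad: dark mask
    m=(g<60).astype(np.uint8);m=cv2.morphologyEx(m,cv2.MORPH_CLOSE,np.ones((9,9)))
    cs,_=cv2.findContours(m,0,2);c=max(cs,key=cv2.contourArea);r=cv2.minAreaRect(c);print(n,'plate',np.array(r[0])+[x0,y0],r[1:])
    b=cv2.inRange(g,75,255);k,l,st,ce=cv2.connectedComponentsWithStats(b)
    for i in range(1,k):
        if 3<st[i,4]<60: print('screw',(ce[i]+[x0,y0]).round(1),st[i,4])
    out.append(cv2.resize(cv2.convertScaleAbs(g,alpha=5,beta=-20),(400,400),interpolation=2))
cv2.imwrite('pics/plate.png',np.hstack(out))
E
```

```text
w3 plate [268.49999237 171.99999237] ((84.99998474121094, 83.99998474121094), -0.0)
screw [302.4 138.4] 30
screw [233.3 141.4] 29
screw [302.4 203.7] 27
screw [237.8 206.4] 26
w4 plate [343.5500412  102.01513672] ((60.321537017822266, 109.62279510498047), 73.1416015625)
screw [381.3  57.9] 54
screw [376.6 132.9] 48
screw [308.3 136.6] 34
```

View pics/plate.png

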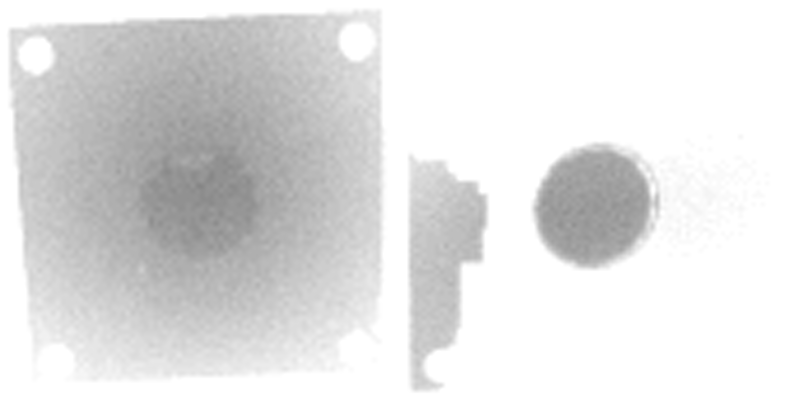

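The dark disc of the well is centred at (268.6,172.4) in w3 and (342.9,98.6) in w4.

```bash
python3 - <<'E'
from h import *
a,b=cal('w3'),cal('w4')
x,e=tri([(a,(268.6,172.4)),(b,(342.9,98.6))]);print("well",x.round(4),e[0])
print(atz(a,(268.6,172.4),.126),atz(b,(342.9,98.6),.126))
s=[atz(a,p,.127) for p in [(233.3,141.4),(302.4,138.4),(237.8,206.4),(302.4,203.7)]]
s2=[atz(b,p,.127) for p in [(381.3,57.9),(376.6,132.9),(308.3,136.6)]]
print(np.round(s,4),np.round(s2,4))
f=lambda v:np.arctan2(v[1],v[0])
print("yaws",f(s[1]-s[0]),f(s[3]-s[2]),f(s[0]-s[2])-np.pi/2,f(s[1]-s[3])-np.pi/2,f(s2[0]-s2[1])-np.pi/2,f(s2[1]-s2[2]))
x,e=tri([(a,(166,169)),(b,(224,105))]);print("knob",x.round(4),e[0])
# marks
for p in [(217,178),(270,155)]:print(atz(cal('w1'),p,.081))
E
```

```text
well [0.6118 0.0796 0.1249] 0.0003191187832311953
[0.61152651 0.08004357 0.126     ] [0.61171254 0.07930913 0.126     ]
[[0.5813 0.1068 0.127 ]
 [0.6394 0.1095 0.127 ]
 [0.5843 0.0489 0.127 ]
 [0.6422 0.0518 0.127 ]] [[0.6391 0.1097 0.127 ]
 [0.6423 0.0517 0.127 ]
 [0.5847 0.0487 0.127 ]]
yaws 0.04740363821372738 0.04888190888231589 0.050562577085952576 0.048771795700785825 0.05370346167268747 0.053082878146992474
knob [0.5098 0.0747 0.0873] 2.1726496109958797e-05
[0.46781199 0.04192921 0.081     ]
[0.46364194 0.10167811 0.081     ]
```

```bash

python3 -m handwheel '[[0,0,0,-0.034,-0.004,0,1],[0,0,0,-0.034,-0.004,0,1],[0,0,0,-0.034,-0.004,0,1],[0,0,0,-0.034,-0.004,0,1],[0,0,0,-0.034,-0.004,0,1],[0,0,0,0,0,0,1],[0,0,0,0,0,0,1]]'
python3 -c "
from h import *
snap('w5')"
python3 -m handwheel '[[0,0,0,-0.035,0.015,0,1],[0,0,0,-0.035,0.015,0,1],[0,0,0,0,0,0,1],[0,0,0,0,0,0,1]]'
python3 -c "
from h import *
snap('w6')"
python3 -m handwheel '[[0,0,0,-0.035,-0.015,0,1],[0,0,0,-0.035,-0.015,0,1],[0,0,0,-0.03,0,0,1],[0,0,0,0,0,0,1],[0,0,0,0,0,0,1]]'
python3 -c "
from h import *
snap('w7')"
python3 -m handwheel '[[0,0,0,-0.035,0.015,0,1],[0,0,0,-0.03,0.015,0,1],[0,0,0,0,0,0,1],[0,0,0,0,0,0,1]]'
python3 -c "
from h import *
snap('w8')
I=[cv2.imread(f'pics/w{i}.png')[:290] for i in (5,6,7,8)]
a=np.vstack([np.hstack([x[:,110:500] for x in I[:2]]),np.hstack([x[:,110:500] for x in I[2:]])]);cv2.imwrite('pics/w58.png',a);print(a.shape)"
```

```text
time: 4.18
ee_pos: [0.5224, -0.172, 0.304]
eef_rot: [2.223, 2.219, 0.0]
contact_force: [0.2, 0.1, -0.1]
width: 1.001
finger_force: 0.0
time: 4.57
ee_pos: [0.553, -0.241, 0.3032]
eef_rot: [-2.221, -2.221, 0.0]
contact_force: [-0.6, 0.3, 0.5]
width: 1.004
finger_force: 0.0
time: 5.03
ee_pos: [0.5223, -0.3409, 0.304]
eef_rot: [-2.222, -2.221, -0.0]
contact_force: [-0.3, 0.0, 0.6]
width: 1.003
finger_force: 0.0
time: 5.42
ee_pos: [0.5532, -0.4054, 0.3029]
eef_rot: [-2.219, -2.222, -0.0]
contact_force: [0.1, 0.1, -0.1]
width: 0.998
finger_force: 0.0
(580, 780, 3)
```

View pics/w58.png

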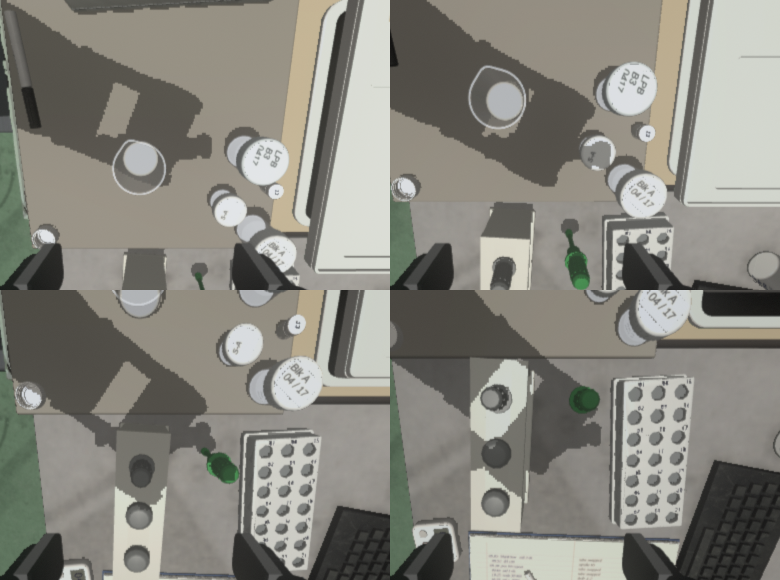

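w5 and w6 show the beaker rim at about (249,167) and (217,98). w7 and w8 show the rack with the dipper in its top (+y) hole and two round cal-rod heads below it. The green decoy is about 80 mm to the right, and I need a zoom on the dipper grip.

```bash
python3 - <<'E'
from h import *
f=lambda n,x,y:cv2.resize(cv2.convertScaleAbs(cv2.imread(f'pics/{n}.png')[y:y+60,x:x+60],alpha=1.6),(390,390),interpolation=2)
cv2.imwrite('pics/dip.png',np.hstack([f('w7',222,150),f('w8',188,80)]))
E
```

```text
(no output)
```

View pics/dip.png

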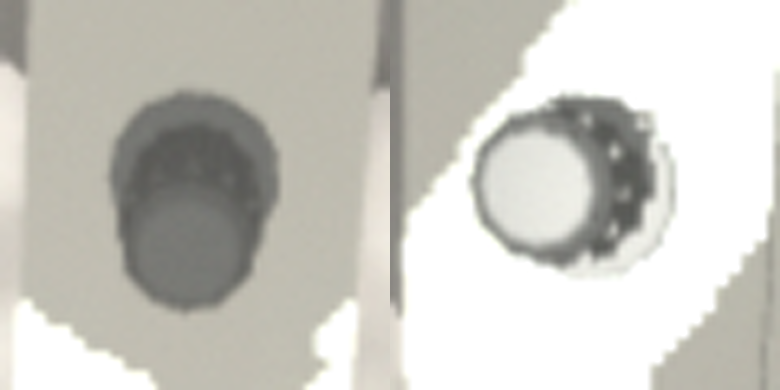

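Grip top is at (250.4,187.0) in w7 and (210.1,108.1) in w8. The flange is at (251.4,176.4) and (218.3,108.4).

```bash
python3 - <<'E'
from h import *
a,b=cal('w7'),cal('w8')
x,e=tri([(a,(250.4,187)),(b,(210.1,108.1))]);print("dip top",x.round(4),e[0], atz(a,(250.4,187),.141),atz(b,(210.1,108.1),.141))
x,e=tri([(a,(251.4,176.4)),(b,(218.3,108.4))]);print("flange",x.round(4),e[0],atz(a,(251.4,176.4),.099),atz(b,(218.3,108.4),.099))
c,d=cal('w5'),cal('w6')
x,e=tri([(c,(249,168)),(d,(217,98))]);print("rim",x.round(4),e[0]); print(atz(c,(249,168),.078),atz(d,(217,98),.078))
x,e=tri([(c,(251,158)),(d,(225,100))]);print("floor",x.round(4),e[0])
print("cal",atz(a,(139+110,516-290),.111),atz(a,(136+110,558-290),.111),"green",atz(b,(585-280,398-290),.12))
D,rv=delta([.5,-.33,.205],0.0);print(D,rv,tool()[0])
E
```

```text
dip top [ 0.5167 -0.3314  0.1378] 0.00029920634592770027 [ 0.51704018 -0.3304058   0.141     ] [ 0.51692295 -0.33153867  0.141     ]
flange [ 0.5172 -0.3318  0.0954] 0.00016781197951170785 [ 0.51708699 -0.3310273   0.099     ] [ 0.51779179 -0.33172528  0.099     ]
rim [ 0.5143 -0.1577  0.0795] 7.015394399821216e-05
[ 0.51436423 -0.15799556  0.078     ] [ 0.51408393 -0.15771323  0.078     ]
floor [ 0.5152 -0.1579  0.0155] 2.783600008191814e-05
cal [ 0.51472431 -0.37826372  0.111     ] [ 0.51130028 -0.42493299  0.111     ] green [ 0.59344384 -0.33123171  0.12      ]
[ 0.0748 -0.0528  0.0986] [-0.    -0.001  0.002] [ 0.55293128 -0.40474728  0.30352151]
```

```bash

python3 -m handwheel '[[0,0,0,0.037,-0.018,0,0.6],[0,0,0,0.037,-0.018,0,0.6],[0,0,0,0,0,0.03,0.6],[0,0,0,0,0,0.0,0.6],[0,0,0,0,0,0,0.6],[0,0,0,0,0,0,0.6]]' 60
python3 -c "
from h import *
print(delta([.517,-.331,.181],0.0))"
```

```text
time: 5.97
ee_pos: [0.5167, -0.3323, 0.2752]
eef_rot: [2.22, 2.221, 0.0]
contact_force: [0.8, 0.5, 0.6]
width: 0.603
finger_force: 0.0
(array([0.0014, 0.0002, 0.0942]), array([0.001, 0.001, 0.001]))
```

```bash

python3 -m handwheel '[[0,0,0,0.001,0,0.032,0.6],[0,0,0,0,0,0.032,0.6],[0,0,0,0,0,0.03,0.6],[0,0,0,0,0,0,0.6],[0,0,0,0,0,0,0.6]]' 60
python3 -m handwheel '[[0,0,0,0,0,0,0],[0,0,0,0,0,0,0],[0,0,0,0,0,0,0],[0,0,0,0,0,0,0],[0,0,0,0,0,0,0],[0,0,0,0,0,0,0]]' 60
```

```text
time: 6.38
ee_pos: [0.5164, -0.3318, 0.1801]
eef_rot: [-2.221, -2.22, 0.0]
contact_force: [-0.9, -1.0, 1.4]
width: 0.598
finger_force: 0.0
time: 6.88
ee_pos: [0.5168, -0.3319, 0.1822]
eef_rot: [2.219, 2.219, 0.001]
contact_force: [-0.9, 0.1, 6.2]
width: 0.192
finger_force: 58.4
```

```bash

python3 -m handwheel '[[0,0,0,0,0,-0.02,0],[0,0,0,0,0,-0.03,0],[0,0,0,0,0,-0.035,0],[0,0,0,0,0,-0.035,0],[0,0,0,0,0,0,0],[0,0,0,0,0,0,0]]'
python3 -c "
from h import *
snap('w9'); print(delta([.5143,-.1578,.30],0.0))
cv2.imwrite('pics/s9.png',cv2.resize(cams.grab_frame('side')[100:290,180:400],(660,570)))"
```

```text
time: 7.38
ee_pos: [0.5165, -0.3316, 0.3032]
eef_rot: [2.218, 2.218, 0.001]
contact_force: [-0.4, 0.1, -1.8]
width: 0.189
finger_force: 58.5
(array([ 0.1736, -0.0019,  0.0008]), array([0.002, 0.001, 0.   ]))
```

View pics/s9.png

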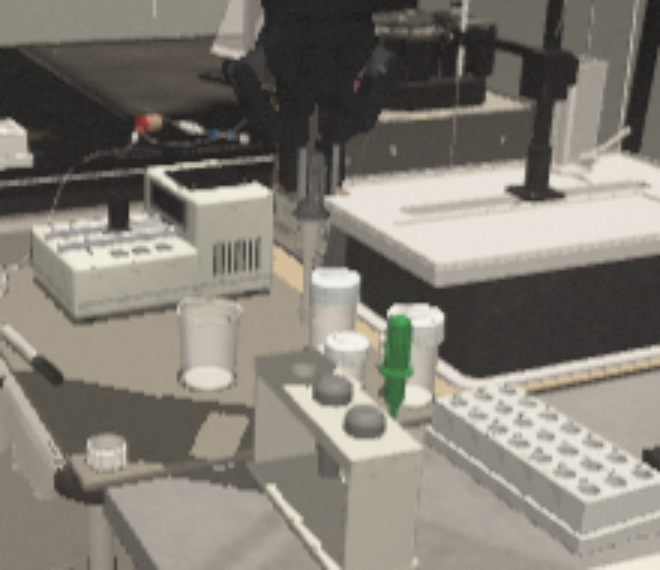

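The dipper is out of the rack, hanging below the fingers. Its tip is at side pixel ≈(281.7,207.3) and the flange at ≈(284,170); the cal rods are undisturbed.

```bash

python3 -c "
from h import *
b=cams.calibration('side')
for z in (.136,.218): print(proj(b,[.5167,-.3316,z]))
"
python3 -m handwheel '[[0,0,0,0.035,0,0,0],[0,0,0,0.035,0,0,0],[0,0,0,0.035,-0.001,0,0],[0,0,0,0.035,-0.001,0,0],[0,0,0,0.033,0,0,0],[0,0,0,0,0,0,0],[0,0,0,0,0,0,0]]'
python3 -c "
from h import *
print(delta([.5143,-.1578,.193],0.0))
c=cams.calibration('scene');im=cams.grab_frame('scene')
for z in (.136,.218): print(proj(c,[*tool()[0][:2],z]))
b=cams.calibration('side');im2=cams.grab_frame('side')
for z in (.136,.218): print(proj(b,[*tool()[0][:2],z]))
cv2.imwrite('pics/s10.png',np.hstack([cv2.resize(im[130:250,190:290],(400,480)),cv2.resize(im2[120:240,200:300],(400,480))]))"
```

```text
[281.02538739 205.63526159]
[282.62884668 169.65213319]
time: 8.07
ee_pos: [0.5141, -0.1571, 0.2992]
eef_rot: [-2.218, -2.223, 0.001]
contact_force: [-0.5, -0.3, -0.3]
width: 0.186
finger_force: 58.6
(array([-0.0008,  0.0003,  0.1062]), array([-0.001, -0.   ,  0.002]))
[235.96539399 191.94688669]
[235.68285181 158.8260162 ]
[249.12896576 181.53006393]
[249.56137677 150.15585626]
```

View pics/s10.png

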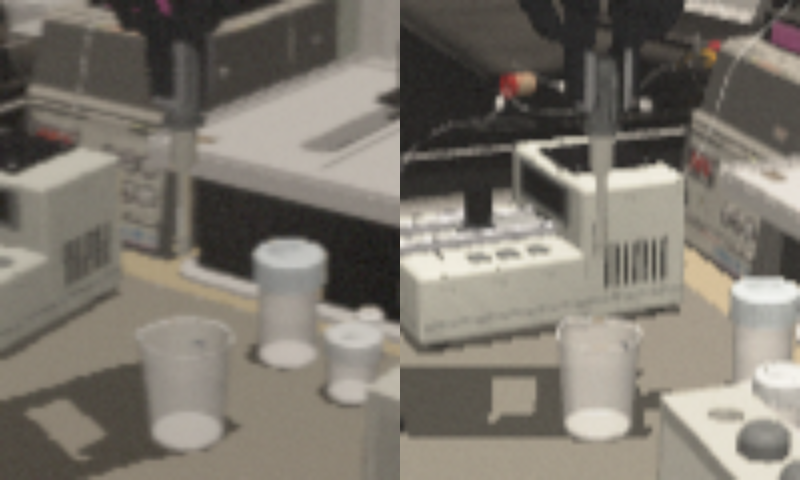

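The dipper is upright and centred over the beaker in both views, so I can dip.

```bash

python3 -m handwheel '[[0,0,0,0,0,0.035,0],[0,0,0,0,0,0.035,0],[0,0,0,0,0,0.035,0],[0,0,0,0,0,0,0],[0,0,0,0,0,0,0],[0,0,0,0,0,0,0],[0,0,0,0,0,0,0]]'
python3 -m handwheel '[[0,0,0,0,0,-0.04,0],[0,0,0,0,0,-0.04,0],[0,0,0,0,0,-0.04,0],[0,0,0,0,0,-0.04,0],[0,0,0,0,0,0,0]]'
python3 -c "
from h import *
print(delta([.6118,.0794,.34],0.0))"
```

```text
time: 8.75
ee_pos: [0.515, -0.1591, 0.1972]
eef_rot: [2.22, 2.219, 0.002]
contact_force: [0.9, -0.2, -1.0]
width: 0.19
finger_force: 58.7
time: 9.17
ee_pos: [0.515, -0.1587, 0.3651]
eef_rot: [2.212, 2.212, 0.009]
contact_force: [-0.2, -0.8, 1.0]
width: 0.189
finger_force: 58.7
(array([0.2383, 0.0965, 0.0252]), array([0.014, 0.005, 0.   ]))
```

```bash

python3 -m handwheel '[[0,0,0,0.034,0.0138,0.004,0],[0,0,0,0.034,0.0138,0.004,0],[0,0,0,0.034,0.0138,0.004,0],[0,0,0,0.034,0.0138,0.004,0],[0,0,0,0.034,0.0138,0.004,0],[0,0,0,0.034,0.0138,0.004,0],[0,0,0,0.034,0.0138,0.004,0],[0,0,0,0,0,0,0]]'
python3 -m handwheel '[[0,0,0,0,0,0,0],[0,0,0,0,0,0,0],[0,0,0,0,0,0,0]]'
python3 -c "
from h import *
print(delta([.6118,.0794,.31],0.0))
o=[]
for n in ('scene','side'):
    c=cams.calibration(n);im=cams.grab_frame(n);t=tool()[0]
    q=proj(c,[*t[:2],t[2]-.167]);print(n,q,proj(c,[*t[:2],t[2]-.087]),proj(c,[.6118,.0794,.126]))
    x,y=int(q[0])-35,int(q[1])-60;print(x,y);o.append(cv2.resize(im[y:y+90,x:x+70],(392,504),interpolation=2))
cv2.imwrite('pics/s11.png',np.hstack(o))"
```

```text
time: 9.83
ee_pos: [0.6117, 0.0847, 0.3272]
eef_rot: [2.217, 2.226, 0.002]
contact_force: [-1.7, -0.2, 0.2]
width: 0.186
finger_force: 58.8
time: 10.08
ee_pos: [0.6107, 0.0785, 0.328]
eef_rot: [2.222, 2.219, 0.002]
contact_force: [1.1, 0.7, -0.5]
width: 0.191
finger_force: 58.8
(array([0.0009, 0.0011, 0.018 ]), array([ 0.001,  0.   , -0.001]))
scene [191.23541097 155.67690121] [189.63843401 128.39913847] [191.92700292 166.89839969]
156 95
side [248.19352462 147.2740914 ] [248.51362453 121.68468938] [248.26877002 157.89910717]
213 87
```

View pics/s11.png

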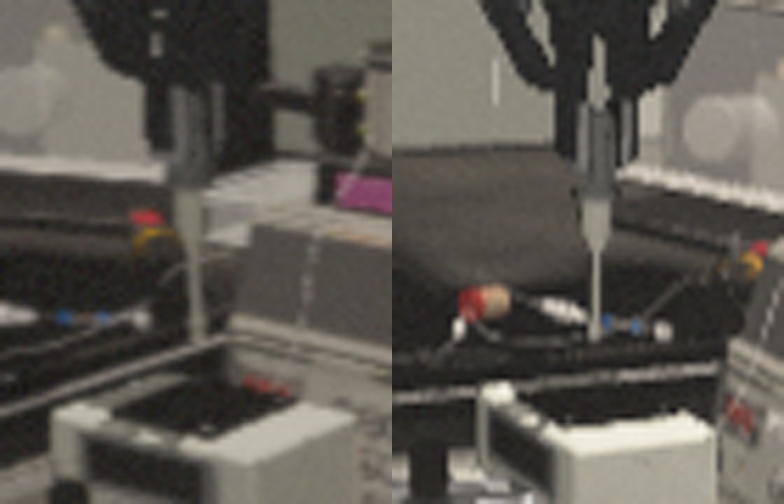

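```bash

python3 -m handwheel '[[0,0,0,0.0008,0.001,0.02,0],[0,0,0,0,0,0.02,0],[0,0,0,0,0,0.02,0],[0,0,0,0,0,0.02,0],[0,0,0,0,0,0,0],[0,0,0,0,0,0,0],[0,0,0,0,0,0,0]]' 40
python3 -c "
from h import *
print(delta([.6118,.0792,.213],0.0))"
```

```text
time: 10.77
ee_pos: [0.6122, 0.08, 0.2486]
eef_rot: [2.221, 2.22, 0.002]
contact_force: [-0.2, -0.4, 0.2]
width: 0.194
finger_force: 58.8
(array([-0.0008, -0.0005,  0.0356]), array([ 0.002, -0.   , -0.001]))
```

```bash

python3 -m handwheel '[[0,0,0,-0.0004,-0.0002,0.007,0],[0,0,0,0,0,0.006,0],[0,0,0,0,0,0.005,0],[0,0,0,0,0,0,0],[0,0,0,0,0,0,0]]'
python3 -m handwheel '[[0,0,0,0,0,0.006,0],[0,0,0,0,0,0.006,0],[0,0,0,0,0,0.003,0],[0,0,0,0,0,0,0],[0,0,0,0,0,0,0]]'
```

```text
time: 11.18
ee_pos: [0.6115, 0.08, 0.2286]
eef_rot: [-2.221, -2.221, 0.001]
contact_force: [0.6, -0.5, -0.9]
width: 0.189
finger_force: 58.8
time: 11.6
ee_pos: [0.6116, 0.08, 0.2136]
eef_rot: [-2.221, -2.221, 0.0]
contact_force: [-0.1, 0.1, -0.2]
width: 0.193
finger_force: 58.8
```

```bash

python3 -m handwheel '[[0,0,0,0,0,0.001,0],[0,0,0,0,0,0.001,0],[0,0,0,0,0,0,0],[0,0,0,0,0,0,0]]'
python3 -m handwheel '[[0,0,0,0,0,0,0.1],[0,0,0,0,0,0,0.3],[0,0,0,0,0,0,0.45],[0,0,0,0,0,0,0.45],[0,0,0,0,0,0,0.45],[0,0,0,0,0,0,0.45]]'
```

```text
time: 11.93
ee_pos: [0.6117, 0.08, 0.213]
eef_rot: [2.221, 2.221, 0.001]
contact_force: [-4.4, 0.1, 10.9]
width: 0.186
finger_force: 60.0
time: 12.43
ee_pos: [0.6116, 0.08, 0.2117]
eef_rot: [-2.221, -2.221, 0.0]
contact_force: [-0.5, 0.1, 0.7]
width: 0.45
finger_force: 0.0
```

```bash

python3 -m handwheel '[[0,0,0,0,0,-0.01,0.45],[0,0,0,0,0,-0.03,0.45],[0,0,0,0,0,-0.03,0.45],[0,0,0,0,0,-0.03,0.45],[0,0,-0.05,-0.002,-0.035,0,0.45],[0,0,0,-0.002,-0.035,0,0.45],[0,0,0,0,-0.03,0,0.45],[0,0,0,0,0,0,0.45]]'
python3 -m handwheel '[[0,0,0,0,0,0,0.45],[0,0,0,0,0,0,0.45]]'
python3 -c "
from h import *
print(delta([.5109,.0744,.159],0.05))
snap('w12');o=[]
for n in ('scene','side'):
    c=cams.calibration(n);im=cams.grab_frame(n)
    q=proj(c,[.6118,.0794,.13]);print(n,q,proj(c,[.6118,.0794,.172]))
    x,y=int(q[0])-35,int(q[1])-50;o.append(cv2.resize(im[y:y+70,x:x+70],(392,392),interpolation=2))
cv2.imwrite('pics/s12.png',np.hstack(o))"
```

```text
time: 13.1
ee_pos: [0.5081, 0.0727, 0.3128]
eef_rot: [-2.165, -2.276, 0.0]
contact_force: [0.5, -1.0, 0.6]
width: 0.449
finger_force: 0.0
time: 13.27
ee_pos: [0.5123, 0.0728, 0.3128]
eef_rot: [2.164, 2.276, 0.002]
contact_force: [1.0, -0.2, 0.4]
width: 0.447
finger_force: 0.0
(array([ 0.0017, -0.0016,  0.1538]), array([ 0.002, -0.   ,  0.   ]))
scene [191.85153202 165.60842058] [191.04547176 151.8309136 ]
side [248.2843472  156.67248065] [248.45004008 143.62498179]
```

View pics/s12.png

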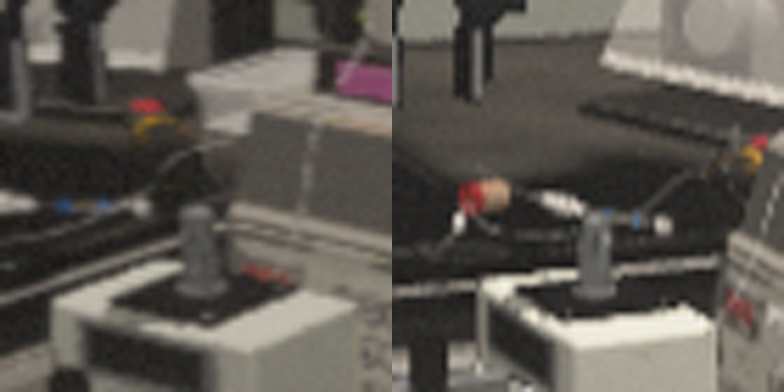

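The dipper stands upright with its flange flat on the plate in both views. I have now viewed 12 pictures, over the limit of 10, so I'll use numbers only from here. Next is the knob.

```bash

python3 -m handwheel '[[0,0,0,0.0015,-0.0015,0.038,0.45],[0,0,0,0,0,0.038,0.45],[0,0,0,0,0,0.038,0.45],[0,0,0,0,0,0.02,0.45],[0,0,0,0,0,0.01,0.45],[0,0,0,0,0,0.009,0.45],[0,0,0,0,0,0,0.45],[0,0,0,0,0,0,0.45]]'
python3 -c "
from h import *
print(delta([.5109,.0744,.159],0.05))"
python3 -m handwheel '[[0,0,0,0,0,0,0],[0,0,0,0,0,0,0],[0,0,0,0,0,0,0],[0,0,0,0,0,0,0],[0,0,0,0,0,0,0],[0,0,0,0,0,0,0]]' 60
python3 -c "
from h import *
p,r,s=tool();l=np.array([np.cos(.05),np.sin(.05),0]);w=np.array([.6118,.0794,.126]);print('tcp lum x',60+1e3*(p-w)@l, s['contact_force'])"
```

```text
time: 14.08
ee_pos: [0.5108, 0.0742, 0.1597]
eef_rot: [2.165, 2.276, 0.001]
contact_force: [0.9, -0.6, 0.1]
width: 0.451
finger_force: 0.0
(array([0.0002, 0.0001, 0.0007]), array([ 0.001, -0.   ,  0.   ]))
time: 14.58
ee_pos: [0.5103, 0.0742, 0.1605]
eef_rot: [2.165, 2.276, 0.001]
contact_force: [-4.9, -0.1, 8.2]
width: 0.21
finger_force: 58.5
tcp lum x -41.584186240576 [-4.89386169 -0.05526339  8.24694078]
```

```bash

python3 -m handwheel '[[0,0,0,0,-0.005,0,0],[0,0,0,0,-0.005,0,0],[0,0,0,0,-0.005,0,0],[0,0,0,0,-0.005,0,0],[0,0,0,0,-0.005,0,0],[0,0,0,0,-0.005,0,0],[0,0,0,0,0,0,0],[0,0,0,0,0,0,0]]'
python3 -m handwheel '[[0,0,0,0,0,0,0],[0,0,0,0,0,0,0],[0,0,0,0,0,0,0]]'
cat > m.py <<'E'
from h import *
ps=[]
for i in range(6):
    snap(f'e{i}');p,r,s=tool();ps.append(p)
p=np.mean(ps,0)
l=np.array([np.cos(.05),np.sin(.05),0]);w=np.array([.6118,.0794,.126]);print('tcp lum x',60+1e3*(p-w)@l, s['contact_force'],s['width'],s['time'])
L=lambda x,y,z:w+l*(x-60)/1e3+np.array([-l[1],l[0],0])*y/1e3+np.array([0,0,z-116])/1e3
c=cal('e0')
for q in [(-85,24,71),(-85,-24,71),(-85,0,68.5),(-85,12,68.5),(-71,0,102.5),(-95,0,62)]:print(q,proj(c,L(*q)).round(1))
E
python3 m.py
```

```text
time: 15.25
ee_pos: [0.4812, 0.0728, 0.1605]
eef_rot: [2.163, 2.274, 0.006]
contact_force: [7.3, 1.1, 3.3]
width: 0.21
finger_force: 59.2
time: 15.5
ee_pos: [0.4814, 0.0727, 0.1605]
eef_rot: [2.163, 2.274, 0.006]
contact_force: [6.7, 1.7, 4.9]
width: 0.211
finger_force: 59.3
tcp lum x -70.57785895597817 [6.83580046 1.44066263 4.4416586 ] 0.2069755371548347 15.8
(-85, 24, 71) [229.3 202.8]
(-85, -24, 71) [231.4 279.6]
(-85, 0, 68.5) [230.8 240.8]
(-85, 12, 68.5) [230.3 221.5]
(-71, 0, 102.5) [254.8 272.9]
(-95, 0, 62) [215.  236.1]
```

```bash
python3 - <<'E'
from h import *
g=np.mean([cv2.cvtColor(cv2.imread(f'pics/e{i}.png'),6).astype(float) for i in range(6)],0)
print('cols 210..255')
for r in range(192,246,3):print(r,g[r,210:256].astype(int).tolist())
E
```

```text
cols 210..255
192 [145, 145, 145, 144, 145, 145, 145, 146, 145, 146, 145, 145, 145, 145, 144, 145, 145, 133, 68, 48, 48, 48, 60, 101, 142, 146, 146, 146, 146, 146, 146, 147, 147, 147, 147, 147, 148, 147, 146, 146, 147, 146, 147, 147, 146, 147]
195 [145, 144, 144, 145, 145, 146, 146, 146, 147, 147, 147, 146, 147, 146, 146, 146, 145, 134, 75, 49, 48, 48, 60, 101, 142, 146, 146, 146, 147, 147, 147, 147, 147, 148, 147, 148, 148, 147, 147, 147, 146, 146, 146, 147, 146, 147]
198 [137, 138, 137, 138, 138, 138, 139, 139, 140, 140, 139, 139, 139, 139, 139, 139, 139, 138, 135, 135, 134, 134, 134, 136, 137, 138, 138, 138, 139, 139, 139, 139, 139, 139, 140, 140, 140, 140, 140, 139, 139, 138, 138, 138, 138, 138]
201 [104, 105, 105, 104, 104, 105, 105, 104, 105, 104, 104, 104, 104, 104, 104, 104, 104, 104, 104, 104, 104, 104, 104, 104, 104, 104, 103, 103, 104, 104, 104, 103, 103, 103, 103, 103, 103, 104, 103, 103, 103, 103, 103, 103, 103, 103]
204 [133, 133, 133, 133, 133, 133, 133, 133, 133, 133, 133, 133, 133, 133, 133, 128, 103, 61, 52, 52, 53, 64, 100, 129, 133, 132, 133, 132, 132, 132, 132, 1
[... 2227 characters left out ...]
84, 84, 84, 83, 79, 56, 40, 38, 41, 54, 62, 63, 62, 61, 58, 53, 41, 36, 34, 34, 34, 33, 33, 33]
237 [147, 147, 147, 147, 147, 147, 147, 147, 147, 147, 147, 147, 147, 147, 147, 145, 133, 92, 84, 84, 84, 84, 83, 83, 83, 82, 74, 44, 39, 38, 39, 48, 55, 40, 36, 34, 34, 34, 34, 34, 34, 33, 33, 33, 32, 33]
240 [145, 146, 146, 146, 146, 145, 145, 141, 131, 130, 130, 130, 130, 130, 129, 124, 98, 85, 84, 84, 84, 84, 83, 83, 83, 79, 56, 39, 37, 37, 38, 42, 36, 34, 34, 33, 34, 34, 33, 33, 33, 33, 32, 33, 33, 32]
243 [146, 146, 145, 142, 123, 84, 56, 44, 42, 41, 42, 42, 42, 41, 47, 66, 82, 84, 84, 84, 83, 83, 83, 83, 82, 73, 44, 37, 37, 36, 36, 34, 34, 34, 34, 34, 33, 33, 33, 33, 32, 32, 32, 32, 33, 32]
```

The slide edge is at column ≈232.7 and the mark predicts 230.1 there, so the slide is about 1.6 mm short.

```bash

python3 -m handwheel '[[0,0,0,0,-0.0016,0,0],[0,0,0,0,0,0,0],[0,0,0,0,0,0,0],[0,0,0,0,0,0,0]]'
python3 m.py
python3 - <<'E'
from h import *
g=np.mean([cv2.cvtColor(cv2.imread(f'pics/e{i}.png'),6).astype(float) for i in range(6)],0)
for r in (207,210,213,219,222,225):print(r,g[r,222:242].astype(int).tolist())
# dipper, beaker check vs earlier scene picture
a=cv2.imread('pics/scene0.png');b=cams.grab_frame('scene')
d=cv2.absdiff(a,b).max(2)
for n,(x,y) in dict(beaker=(235,226),jarA=(262,205),jarlow=(278,220),jarB=(299,205),cal1=(322,233),cal2=(344,240)).items():print(n,d[y-8:y+8,x-8:x+8].mean())
E
```

```text
time: 16.13
ee_pos: [0.4798, 0.0727, 0.1605]
eef_rot: [2.163, 2.274, 0.006]
contact_force: [7.9, 0.3, 3.5]
width: 0.205
finger_force: 59.3
tcp lum x -72.14764696232413 [7.42653203 0.10579132 3.80010931] 0.20806570909934904 16.4333
(-85, 24, 71) [232.2 202.8]
(-85, -24, 71) [234.1 279.6]
(-85, 0, 68.5) [233.5 240.8]
(-85, 12, 68.5) [233.  221.5]
(-71, 0, 102.5) [258.2 272.9]
(-95, 0, 62) [217.6 236.1]
207 [139, 139, 139, 139, 139, 139, 133, 105, 56, 46, 46, 47, 65, 112, 136, 138, 138, 138, 138, 138]
210 [139, 139, 139, 139, 138, 138, 133, 106, 56, 45, 45, 47, 64, 111, 135, 138, 138, 138, 138, 138]
213 [140, 140, 139, 139, 140, 139, 138, 126, 62, 45, 45, 45, 56, 96, 134, 138, 138, 138, 138, 138]
219 [147, 147, 148, 147, 147, 147, 147, 147, 147, 147, 141, 117, 114, 114, 114, 114, 114, 114, 114, 113]
222 [148, 148, 147, 147, 147, 147, 147, 147, 146, 146, 140, 114, 112, 112, 112, 112, 112, 111, 111, 112]
225 [148, 148, 147, 147, 147, 147, 147, 147, 147, 146, 141, 115, 111, 111, 111, 111, 111, 111, 111, 111]
beaker 5.87890625
jarA 6.21875
jarlow 6.1953125
jarB 14.9296875
cal1 6.015625
cal2 5.6796875
```

The edge (232.6) is now level with the mark (≈232.4) and the spring force is about 7.5 N, as the text expects. The larger change at jarB fits the dipper having left that window. I'm handing in.

```bash
python3 -c "
from workcell import workorder
print(workorder.hand_in())"
```

```text
the job is handed in; nothing more can be done
None
```

I handed the job in at about 16.5 s with the dipper dipped and home in the well, and the shutter held level with the mark at about 7.5 N; no verdict came back, and I viewed 12 pictures, two over the limit of 10.

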